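# Ready the warming bench and close the filter vessel for an unattended run

### The job

Make the warming bench safe to leave running. Turn each pan on the warming plate so that its handle points squarely at the plate's front edge, out of its neighbours' way, with the pan centred on a marked ring; and close the filter vessel by tightening its four cover knobs clockwise in star order (the opposite knob always comes next) in two passes: first all four about halfway to the stop (some 60 of the 120 degrees), only then all four to the stop. Keep the pans level and leave the rack, bottle and beaker where they are.

Things in the scene. Friction and masses are not known exactly. Their poses are not given: they have to be found in the camera images.
- plate: fixed flat warming plate on the bench: black cabinet with a white ceramic top, 270 (own x) x 460 (own y) mm, flat top 50 mm above the bench; origin under its centre; its own -x side is the front edge (towards the robot, with dial and display), and the strip along that edge is free. Three dark rings (123 mm across) are marked on its top in a row along its far side
- ring0 (a point): centre of marked ring 0 on the plate's top, 45 mm behind the plate's centre line; the rings lie 140 mm apart along the plate's y (ring0 lowest y); same axes as the plate
- ring1 (a point): centre of marked ring 1 on the plate's top, 45 mm behind the plate's centre line; the rings lie 140 mm apart along the plate's y (ring0 lowest y); same axes as the plate
- ring2 (a point): centre of marked ring 2 on the plate's top, 45 mm behind the plate's centre line; the rings lie 140 mm apart along the plate's y (ring0 lowest y); same axes as the plate
- pan_small: loose round steel pan with fixed flat lid, 92 mm across, lid top 50 mm above its underside, 0.3 to 0.6 kg; slides and turns on the plate. Origin: centre of its underside, z up. One straight black handle points along its own -x: a bar 14 mm wide and 16 mm high, from 70 to 165 mm from the pan's centre, its mid-height 88 mm above the underside (so it passes over the neighbouring pans' lids), joined to the pan by a sloping steel strut. May be absent
- pan_small_handle (a point): good grip point in the handle bar of pan_small: bar centre line, 135 mm from the pan's centre (30 mm from the tip), 88 mm above the underside; axes as the pan (bar along x). Absent with the pan
- pan_middle: loose round steel pan with fixed flat lid, 100 mm across, lid top 54 mm above its underside, 0.3 to 0.6 kg; slides and turns on the plate. Origin: centre of its underside, z up. One straight black handle points along its own -x: a bar 14 mm wide and 16 mm high, from 70 to 165 mm from the pan's centre, its mid-height 88 mm above the underside (so it passes over the neighbouring pans' lids), joined to the pan by a sloping steel strut. May be absent
- pan_middle_handle (a point): good grip point in the handle bar of pan_middle: bar centre line, 135 mm from the pan's centre (30 mm from the tip), 88 mm above the underside; axes as the pan (bar along x). Absent with the pan
- pan_large: loose round steel pan with fixed flat lid, 108 mm across, lid top 58 mm above its underside, 0.3 to 0.6 kg; slides and turns on the plate. Origin: centre of its underside, z up. One straight black handle points along its own -x: a bar 14 mm wide and 16 mm high, from 70 to 165 mm from the pan's centre, its mid-height 88 mm above the underside (so it passes over the neighbouring pans' lids), joined to the pan by a sloping steel strut. May be absent
- pan_large_handle (a point): good grip point in the handle bar of pan_large: bar centre line, 135 mm from the pan's centre (30 mm from the tip), 88 mm above the underside; axes as the pan (bar along x). Absent with the pan
- vessel: fixed round steel filter vessel, 204 mm across; top of its aluminium cover 97 mm above the bench, a low brass-tipped boss (to 119 mm) in the cover's middle; origin on the bench under its centre. Four black knobs stand on the cover on a 72 mm radius, at 45, 135, 225 and 315 degrees from the vessel's x (knob0 to knob3, counter-clockwise from above): knob0 is opposite knob2, knob1 opposite knob3
- knob0 (a joint): turn of cover knob 0 in rad, clockwise seen from above (tightening) positive: 0 = loose, 2.094 (120 degrees) = firm stop. It starts at 0 to 0.3 and stays where it is left (friction about 0.06 N m). At 0 its white mark points straight out from the vessel's centre
- knob0_grip (a point): grip point of knob 0, on its vertical axis, 131 mm above the bench: the knob is an upright bar 40 mm long (along this point's x, the marked half at +x), 14 mm thick, its top 10 mm above this point, above a disc 38 mm across whose top lies 24 mm below this point. The axes turn with the knob
- knob1 (a joint): turn of cover knob 1 in rad, clockwise seen from above (tightening) positive: 0 = loose, 2.094 (120 degrees) = firm stop. It starts at 0 to 0.3 and stays where it is left (friction about 0.06 N m). At 0 its white mark points straight out from the vessel's centre
- knob1_grip (a point): grip point of knob 1, on its vertical axis, 131 mm above the bench: the knob is an upright bar 40 mm long (along this point's x, the marked half at +x), 14 mm thick, its top 10 mm above this point, above a disc 38 mm across whose top lies 24 mm below this point. The axes turn with the knob
- knob2 (a joint): turn of cover knob 2 in rad, clockwise seen from above (tightening) positive: 0 = loose, 2.094 (120 degrees) = firm stop. It starts at 0 to 0.3 and stays where it is left (friction about 0.06 N m). At 0 its white mark points straight out from the vessel's centre
- knob2_grip (a point): grip point of knob 2, on its vertical axis, 131 mm above the bench: the knob is an upright bar 40 mm long (along this point's x, the marked half at +x), 14 mm thick, its top 10 mm above this point, above a disc 38 mm across whose top lies 24 mm below this point. The axes turn with the knob
- knob3 (a joint): turn of cover knob 3 in rad, clockwise seen from above (tightening) positive: 0 = loose, 2.094 (120 degrees) = firm stop. It starts at 0 to 0.3 and stays where it is left (friction about 0.06 N m). At 0 its white mark points straight out from the vessel's centre
- knob3_grip (a point): grip point of knob 3, on its vertical axis, 131 mm above the bench: the knob is an upright bar 40 mm long (along this point's x, the marked half at +x), 14 mm thick, its top 10 mm above this point, above a disc 38 mm across whose top lies 24 mm below this point. The axes turn with the knob
- tube_rack: bystander: loose green plastic tube rack, 60 x 140 x 50 mm (tubes to 90), far side of the vessel; origin under its centre
- media_bottle: bystander: loose amber glass bottle, 64 mm across, 130 mm tall; origin under its centre
- beaker: bystander: loose glass beaker, 70 mm across, 90 mm tall; origin under its centre

How it is judged:
By the outcome, as a careful person would: the job done as asked, in the order asked, and still so for the second after the job is handed in, with the robot touching nothing.
Of pan_small, pan_middle, pan_large only 2 to 3 are there at a start; the rules pass over those that are not, and their reading is None.
At some moment in a run one of pan_small, pan_middle, pan_large may be knocked a few centimetres aside while the robot is not near it.
Once in a run the grip may slacken for a moment while it holds something.
It also fails if it takes over 210 s, if anything falls off the work surface, if the arm or the gripper's body presses on something with over 40 N, if the wrist force passes 120 N, or if a joint passes its speed limit or range.

### The arm

A 7-joint arm with a two-finger parallel gripper is mounted at the origin on the work surface. World frame = base frame: x ahead of the robot, y to its left, z up, the work surface at z = 0. Lengths are in m, angles in rad, forces in N, time in s.
With the tool pointing down it reaches from about 0.4 to 0.875 m from the base axis. Payload 6.5 kg.
Tool frame: the origin (TCP) lies at the very end of the fingers, on their centre line; the grasp point (between the pads) lies 19 mm behind it; z points along the fingers, y is the direction in which the jaws open and shut (so a half turn about z gives the same grasp; the last joint's range is limited). The gripper opens to 88 mm and grips with 3 to 60 N. Pads are 18 mm wide; open, the fingers measure 123 mm over their backs; the gripper's body (75 mm by 187 mm) begins 45 mm behind the grasp point.
Start: joints at [-1.253, 0.536, -0.004, 1.538, 0.003, 1.067, -0.071], TCP at [0.243, 0.603, 0.239] pointing down, gripper open.
Joint ranges: [-2.7, 2.7], [-0.37, 2.16], [-1.27, 1.26], [0.24, 2.4], [-1.31, 4.45], [0.19, 1.91], [-2.76, 2.76]. Speed limits (rad/s): [2.39, 2.39, 3.14, 3.14, 3.14, 3.14, 3.14].

### API

Orientations are given as a 3x3 rotation matrix whose columns are the frame's x, y, z axes.
In Python, from rig import bot gives the robot as it stands.
- The arm moves only by the tool play_rows, never from a script. Its argument "motion" is one flat list of numbers, 5 for each row, row after row: the opening in per cent of the stroke, from 0 (shut) to 100 (fully open), then the shift along the world's x, y, z in cm, then the turn about the world's z in rad. In form: [hand, tx, ty, tz, twist, hand, tx, ty, tz, twist, ...]. A call has 1 to 20 rows; each row shifts and turns the commanded pose from where the row before left it; what a row does not reach is not made up. A row lasts 1/10 s, in which the tool goes at most 50 mm and 8.59 degrees, less where a joint would pass 70% of its speed; a pose out of reach is approached as far as the arm can. A call with a gripper value outside its range is refused whole. The fingers move at their own pace and stop on an object; "newtons" is the grip in N (left out, the last holds). Time passes only in rows, so rows that do not move let the fingers close. It gives the time, the measured TCP pose, the force and the opening at its end, in the units of the state.
- bot.get_obs(): the state, without advancing time (a new reading comes with each control period).
- bot.capture(name): name is "side" or "top" or "wrist"; returns (picture, depth): 480x640x3 uint8, blue, green, red; 480x640 float32, m along the optical axis (not along the pixel's ray), 0 where there is no reading.
- bot.calibration(name): a dict with "mtx" (3x3 intrinsics, pixels), "distortion" ([k1, k2, p1, p2, k3] as OpenCV has them; the pictures are not rectified), "position" and "orientation" of the camera in the world. Camera axes: x right, y up, looking along -z (the intrinsics and any distortion apply to the point x, -y, -z); pixel columns grow to the right and rows downward; lengths in m; the calibration is good to about 2 mm. A picture is of the moment at which its call begins: read the wrist's pose just before it. calibration takes no time and is no camera call; for the wrist camera it gives the pose at the moment of the call.
- bot.close_job(): hands the job in, once; it reports no verdict.
The state is a dict: "t": time; "joint_positions": joint angles; "joint_vel": joint speeds; "joint_torque": joint torques, N m; "tool_pos": TCP position; "eef_rot": TCP orientation; "ft_force": force on the tool from outside, world axes, zero at the start; "ft_torque": the same for the moment, N m; "grip_width": finger opening in m.
Only numpy, scipy, OpenCV 4.12 (cv2) and the standard library are available. Lean on these libraries where they do the work, as an engineer would, in place of code of your own. Each camera call takes 0.05 s, during which the arm holds its last target. There are 200 camera calls.

## Working session

There is one attempt and no reset: what is moved stays moved. The work goes in short steps, Python scripts to look and compute and a tool call to move; the robot and the scene stay as the last step left them, time stands still between calls to the robot, and variables do not carry over. Pictures are saved under pics/ and viewed, about 12 in all and at most 16, crops included, and the job is handed in when it is done.

Besides the shell and the picture viewer there is one more tool, called as name(argument=value, ...) on one line, values as JSON. play_rows: Moves the arm, as the interface text tells. Its arguments: {"type":"object","properties":{"motion":{"type":"array"},"newtons":{"type":"number"}},"required":["motion"]}

```bash
ls; mkdir -p pics
cat > h.py <<'E'
import numpy as np, cv2
from rig import bot
def shot(n,f):
    o=bot.get_obs(); c=bot.calibration(n); im,d=bot.capture(n)
    cv2.imwrite('pics/'+f+'.png',im); np.savez('pics/'+f+'.npz',d=d,im=im,K=c['mtx'],D=c['distortion'],p=c['position'],R=c['orientation'])
    return im,d,c
def load(f):
    z=np.load('pics/'+f+'.npz'); return z['im'],z['d'],dict(mtx=z['K'],distortion=z['D'],position=z['p'],orientation=z['R'])
def rays(c,uv):
    uv=np.asarray(uv,float).reshape(-1,1,2)
    n=cv2.undistortPoints(uv,np.array(c['mtx'],float),np.array(c['distortion'],float)).reshape(-1,2)
    return np.c_[n[:,0],-n[:,1],-np.ones(len(n))]@np.array(c['orientation']).T
def onz(c,uv,z):
    r=rays(c,uv); p=np.array(c['position']); return p+r*((z-p[2])/r[:,2])[:,None]
def pts(c,uv,d):
    uv=np.asarray(uv,int); r=rays(c,uv); return np.array(c['position'])+r*d[uv[:,1],uv[:,0]][:,None]
def proj(c,P):
    R=np.array(c['orientation']); q=(np.atleast_2d(P)-np.array(c['position']))@R
    q=q*[1,-1,-1]
    return cv2.projectPoints(q.reshape(-1,1,3),np.zeros(3),np.zeros(3),np.array(c['mtx'],float),np.array(c['distortion'],float))[0].reshape(-1,2)
E
python3 - <<'E'
from h import *
for n in('side','top','wrist'):
    im,d,c=shot(n,n+'0'); print(n,np.round(c['position'],3),np.round(c['orientation'],3).tolist(),np.round(c['mtx'],1).tolist(),(d>0).mean())
o=bot.get_obs();print(o['t'],o['tool_pos'],o['eef_rot'],o['ft_force'],o['grip_width'])
E
```

```text
pics
side [ 0.237 -0.731  0.716] [[0.9, 0.253, -0.354], [-0.435, 0.499, -0.75], [-0.013, 0.829, 0.559]] [[447.5, 0.0, 318.8], [0.0, 447.5, 243.2], [0.0, 0.0, 1.0]] 0.9958626302083333
top [0.491 0.074 1.37 ] [[-0.016, 0.994, -0.107], [-0.999, -0.018, -0.026], [-0.028, 0.107, 0.994]] [[623.2, 0.0, 315.2], [0.0, 623.2, 241.4], [0.0, 0.0, 1.0]] 0.995986328125
wrist [0.172 0.631 0.385] [[0.375, -0.885, -0.275], [0.927, 0.358, 0.113], [-0.001, -0.297, 0.955]] [[342.0, 0.0, 317.0], [0.0, 342.0, 236.9], [0.0, 0.0, 1.0]] 0.9961197916666666
0.15 [0.24325709 0.60228196 0.23806588] [[-9.27276923e-01  3.74375979e-01 -3.66960964e-04]
 [ 3.74376140e-01  9.27276120e-01 -1.22621753e-03]
 [-1.18792248e-04 -1.27442465e-03 -9.99999181e-01]] [-0.98564638  0.16966058  0.77214562] 0.0884420074358644
```

View pics/top0.png

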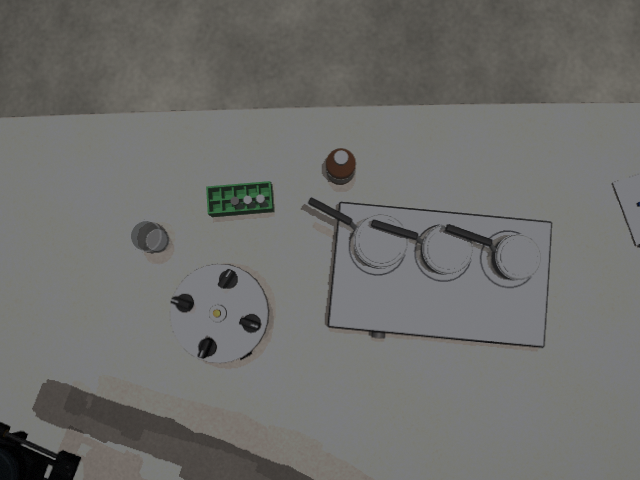

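View pics/side0.png

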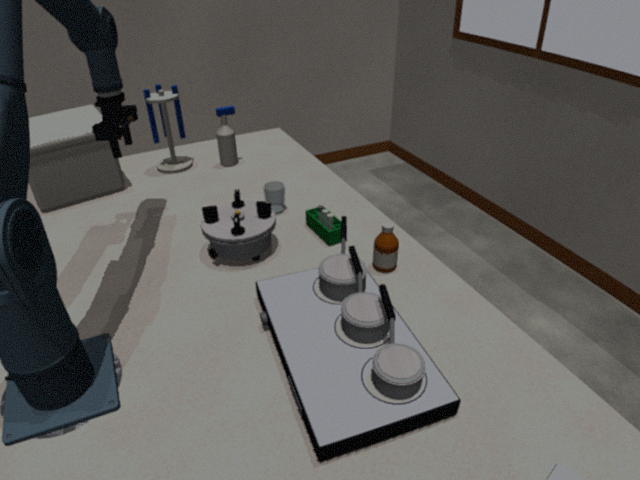

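Top: the plate is at (330–550, 203–346). The three pans are at (380,240), (446,250) and (518,257), with handles pointing to +y. The vessel is at (218,313), with knobs at (228,279), (182,302), (207,347) and (250,322). Next I measure these using depth.

```bash
cat > meas.py <<'E'
from h import *
def cloud(f):
    im,d,c=load(f); v,u=np.mgrid[0:480,0:640]; uv=np.c_[u.ravel(),v.ravel()]
    return im,c,pts(c,uv,d).reshape(480,640,3)
def rect(P): 
    (cx,cy),(w,h),a=cv2.minAreaRect(np.float32(P[:,:2]*1000)); 
    if w<h: w,h,a=h,w,a+90
    return np.array([cx,cy]),w,h,a%180
def comps(m,amin=20):
    n,l,s,_=cv2.connectedComponentsWithStats(m.astype(np.uint8)); return [l==i for i in range(1,n) if s[i,4]>=amin]
def plate(f):
    im,c,P=cloud(f); m=(abs(P[...,2]-.05)<.012)&(P[...,1]<.07)
    m=max(comps(m),key=np.sum); m=cv2.morphologyEx(m.astype(np.uint8),cv2.MORPH_CLOSE,np.ones((9,9)))
    k=cv2.findContours(m,cv2.RETR_EXTERNAL,cv2.CHAIN_APPROX_NONE)[0]; k=max(k,key=cv2.contourArea).reshape(-1,2)
    return rect(onz(c,k,.05))
def pans(f,ax):
    im,c,P=cloud(f); z=P[...,2]; out=[]
    for m in comps((z>.122)&(z<.155)&(im.max(2)<60)&(P[...,1]<.15)&(P[...,0]>.4)):
        Q=onz(c,np.argwhere(m)[:,::-1],.146); r=rect(Q)
        if r[1]>60: out.append(('handle',r))
    for m in comps((z>.085)&(z<.122)&(im.min(2)>60)&(P[...,1]<.1)&(P[...,0]>.4),150):
        k=np.argwhere(m)[:,::-1]; zz=np.median(z[m]); k=cv2.convexHull(np.int32(k)).reshape(-1,2); q=onz(c,k,zz)*1000
        out.append(('lid',cv2.minEnclosingCircle(np.float32(q[:,:2])),zz))
    return out
E
python3 - <<'E'
from meas import *
for f in('top0','side0'):
    print(f,'plate',plate(f))
    for p in pans(f,0): print(p)
im,c,P=cloud('top0'); z=P[...,2]
for m in comps((im.max(2)<60)&(z>.115)&(z<.16)&(P[...,1]>.12)&(P[...,1]<.4)&(P[...,0]>.3)):
    k=np.argwhere(m)[:,::-1]; print('knob',k.mean(0),np.median(z[m]),rect(onz(c,k,.141)))
print(onz(c,[[217.5,313.5]],.119))
E
```

```text
top0 plate (array([ 553.5512085 , -155.79278564]), 458.698974609375, 281.6386413574219, 83.57211303710938)
('handle', (array([681.61901855,  73.21247864]), 100.88594818115234, 14.818071365356445, 60.56089782714844))
('handle', (array([643.25201416, -51.94228745]), 97.14430236816406, 15.223162651062012, 71.39601135253906))
('handle', (array([ 629.8918457 , -197.05993652]), 97.06195068359375, 15.776490211486816, 69.45026397705078))
('lid', ((629.0722045898438, -22.40228271484375), 60.350868225097656), np.float64(0.10814960892491399))
('lid', ((611.4757690429688, -157.8049774169922), 57.13591003417969), np.float64(0.1042652909918862))
('lid', ((588.74755859375, -306.6532287597656), 48.296634674072266), np.float64(0.10009726265973795))
side0 plate (array([ 555.60845947, -162.81108093]), 469.0295715332031, 279.8150329589844, 85.18498229980469)
('handle', (array([676.93981934,  65.04555511]), 108.15961456298828, 11.863239288330078, 61.419315338134766))
('handle', (array([637.68157959, -66.54040527]), 121.89326477050781, 16.57908058166504, 70.91812896728516))
('handle', (array([ 624.2435913
[... 311 characters left out ...]
5, -293.0769348144531), 69.24055480957031), np.float64(0.10121666760602432))
knob [225.82580645 278.92258065] 0.1398225360079972 (array([552.92907715, 284.21768188]), 39.4305419921875, 17.80717658996582, 145.96295547485352)
knob [182.44827586 303.27586207] 0.13861551622800738 (array([505.13085938, 373.35043335]), 43.460079193115234, 15.387667655944824, 70.0313720703125)
knob [249.15972222 323.27083333] 0.13908773491701076 (array([463.43041992, 238.0398407 ]), 41.29176712036133, 14.84386157989502, 71.04731750488281)
knob [204.91875 346.55625] 0.13931932327612284 (array([418.05010986, 327.37359619]), 41.41858673095703, 17.727649688720703, 157.7069091796875)
[[0.48369324 0.30548724 0.119     ]]
```

```bash
cat >> meas.py <<'E'
def frame(c0,yaw):
    x=np.array([np.cos(yaw),np.sin(yaw)]); y=np.array([-x[1],x[0]]); return x,y
def overlay(f,c0,yaw,out,box,s):
    im,d,c=load(f); x,y=frame(c0,yaw); u0,v0,u1,v1=box
    o=cv2.resize(im[v0:v1,u0:u1],None,fx=s,fy=s,interpolation=cv2.INTER_CUBIC); o=cv2.convertScaleAbs(o,alpha=1.6)
    def pl(p,z,col):
        q=(proj(c,np.c_[p/1000,np.full(len(p),z)])-[u0-.5,v0-.5])*s-.5; cv2.polylines(o,[np.int32(np.round(q))],True,col,1,cv2.LINE_AA)
    pl(np.array([c0+a*135*x+b*230*y for a,b in((1,1),(1,-1),(-1,-1),(-1,1))]),.05,(0,0,255))
    t=np.linspace(0,2*np.pi,60)
    for k in(-1,0,1):
        r=c0+45*x+140*k*y; print(k,r); pl(r+61.5*np.c_[np.cos(t),np.sin(t)],.05,(0,255,0))
    return o,pl
E
python3 - <<'E'
from meas import *
# refine plate: edge lines of bright top
im,c,P=cloud('top0')
c0=np.array([559.3,-156.4]);yaw=np.deg2rad(-6.4)
o,pl=overlay('top0',c0,yaw,'',(290,180,570,360),2.85)
t=np.linspace(0,2*np.pi,60)
for (a,b,r,z) in((629,-22,54,.108),(611.5,-157.8,50,.104),(588.7,-306.6,46,.1)): pl(np.array([a,b])+r*np.c_[np.cos(t),np.sin(t)],z,(255,0,255))
cv2.imwrite('pics/o1.png',o)
E
```

```text
-1 [ 588.41390585 -300.54361063]
0 [ 604.01955636 -161.41610195]
1 [619.62520687 -22.28859327]
```

View pics/o1.png

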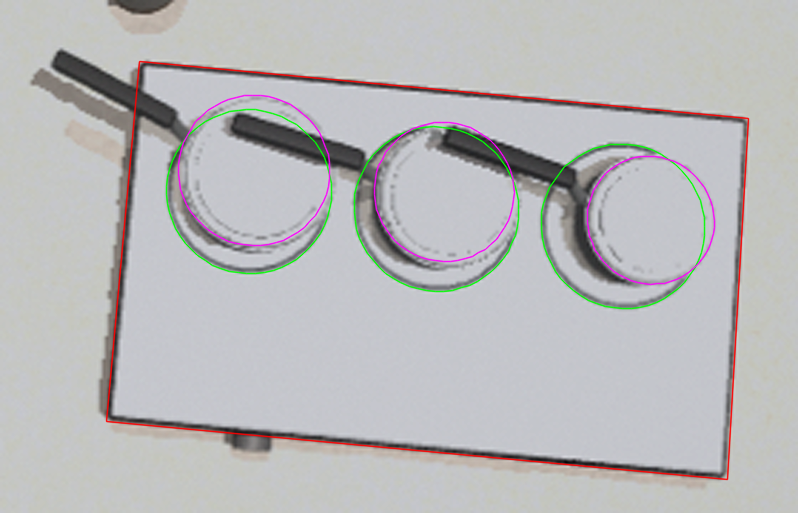

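The plate and ring overlay fits well: plate centre is (559,-156) mm at −6.4°. I'll do the knobs first, starting with the one at (553,284).

play_rows(motion=[45,1,-1,0,0,45,1.9,-2,0,-0.02,45,2,-2,-0.3,-0.02,45,2,-2,-0.3,-0.02,45,2,-2,-0.3,-0.02,45,2,-2,-0.3,-0.02,45,2,-2,-0.3,-0.02,45,2,-2,-0.3,-0.02,45,2,-2.1,-0.3,-0.02,45,2,-2.1,-0.3,-0.02,45,2,-2.1,-0.3,-0.02,45,2,-2.1,-0.3,0,45,2,-2.1,-0.3,0,45,2,-2.1,-0.3,0,45,2,-2.1,-0.3,0,45,2,-2.1,-0.3,0,45,1,-1.1,-0.2,0,45,0,0,0,0], newtons=40)

```text
t: 1.95
tool_pos: [0.5637, 0.2705, 0.1944]
eef_rot: [[-0.832, 0.555, 0.0], [0.555, 0.832, -0.002], [-0.001, -0.001, -1.0]]
ft_force: [0.8, 0.0, 0.9]
grip_width: 0.0399
```

```bash
cat > wk.py <<'E'
from meas import *
def obs():
    o=bot.get_obs(); R=np.array(o['eef_rot']); print('t',round(o['t'],2),'tcp',np.round(np.array(o['tool_pos'])*1000,1),'jaw',round(np.degrees(np.arctan2(R[1,1],R[0,1])),1),'q7',round(o['joint_positions'][6],2),'w',round(o['grip_width']*1000,1),'F',np.round(o['ft_force'],1)); return o
def knobs(f):
    im,c,P=cloud(f); z=P[...,2]
    for m in comps((im.max(2)<70)&(z>.128)&(z<.15)&(P[...,1]>.15)&(P[...,1]<.4)&(P[...,0]>.3)):
        k=np.argwhere(m)[:,::-1]; r=rect(onz(c,k,.141)); print('knob',k.mean(0).round(),np.round(r[0],1),np.round(r[1:],1),'turn',np.round([(r[3]*-1+a)%180 for a in(162.6,72.6)],1))
E
python3 - <<'E'
from wk import *
obs(); shot('wrist','w1'); knobs('w1')
E
```

```text
t 1.95 tcp [563.7 270.5 194.4] jaw 56.3 q7 0.53 w 39.9 F [0.8 0.  0.9]
knob [264.   8.] [435.9 323.3] [15.1  8.9 56.2] turn [106.4  16.4]
knob [420.  76.] [507.3 375.8] [41.9 14.3 69.8] turn [92.8  2.8]
knob [184. 149.] [465.5 243. ] [42.6 13.5 70.8] turn [91.8  1.8]
knob [333. 227.] [552.9 289.1] [ 41.2  14.  145.2] turn [ 17.4 107.4]
```

play_rows(motion=[45,-0.5,0.8,-0.5,-0.01,45,-0.57,0.85,-1.6,0,45,0,0,-2,0,45,0,0,-2,0,45,0,0,-1.5,0,45,0,0,-0.5,0,45,0,0,0,0,0,0,0,0,0,0,0,0,0,0,0,0,0,0,0,0,0,0,0,0], newtons=40)

```text
t: 3.1
tool_pos: [0.5518, 0.29, 0.1144]
eef_rot: [[-0.829, 0.56, 0.0], [0.56, 0.829, -0.0], [-0.0, 0.0, -1.0]]
ft_force: [-1.4, -2.1, 3.1]
grip_width: 0.0137
```

```bash
python3 -c "
from wk import *
obs()"
```

```text
t 3.1 tcp [551.8 290.  114.4] jaw 56.0 q7 0.49 w 13.7 F [-1.4 -2.1  3.1]
```

play_rows(motion=[0,0,0,0,-0.09,0,0,0,0,-0.1,0,0,0,0,-0.1,0,0,0,0,-0.1,0,0,0,0,-0.1,0,0,0,0,-0.1,0,0,0,0,-0.1,0,0,0,0,-0.07,0,0,0,0,0])

```text
t: 4.0
tool_pos: [0.5541, 0.2914, 0.1145]
eef_rot: [[-0.214, 0.977, 0.005], [0.977, 0.214, 0.002], [0.001, 0.006, -1.0]]
ft_force: [5.5, 2.5, -3.2]
grip_width: 0.0136
```

play_rows(motion=[45,0,0,0,0,45,0,0,0,0,45,0,0,0,0,45,0,0,1.5,0,45,0,0,2.5,0,45,0,0,2.5,0,45,-1,0.3,1,0.1,45,-2,0.6,0,0.12,45,-2,0.6,0,0.12,45,-2,0.6,0,0.12,45,-2,0.6,0,0.12,45,-2,0.6,0,0.12,45,-2,0.6,0,0.12,45,-0.6,0.4,0,0.12,45,0,0,0,0,45,0,0,0,0])

```text
t: 5.6
tool_pos: [0.4164, 0.333, 0.1895]
eef_rot: [[-0.914, 0.405, 0.001], [0.405, 0.914, 0.001], [-0.001, 0.001, -1.0]]
ft_force: [0.3, -0.1, 0.2]
grip_width: 0.0395
```

Run:
```python
from wk import *
obs(); shot('wrist','w2'); knobs('w2')
```

```text
t 5.6 tcp [416.4 333.  189.5] jaw 66.1 q7 0.44 w 39.5 F [ 0.3 -0.1  0.2]
knob [315. 260.] [414.9 332. ] [ 42.6  13.8 157.9] turn [ 4.7 94.7]
knob [346. 423.] [536.1 299.6] [26.2 12.8 65.9] turn [96.7  6.7]
```

play_rows(motion=[45,-0.15,-0.1,-1,0.03,45,0,0,-2,0,45,0,0,-2,0,45,0,0,-2,0,45,0,0,-0.5,0,0,0,0,0,0,0,0,0,0,0,0,0,0,0,0,0,0,0,0,-0.06,0,0,0,0,-0.1,0,0,0,0,-0.1,0,0,0,0,-0.1,0,0,0,0,-0.1,0,0,0,0,-0.1,0,0,0,0,-0.1,0,0,0,0,-0.1,0,0,0,0,-0.1,0,0,0,0,-0.1,0,0,0,0,0])

```text
t: 7.55
tool_pos: [0.4167, 0.3338, 0.1147]
eef_rot: [[-0.222, 0.975, 0.006], [0.975, 0.222, 0.003], [0.002, 0.006, -1.0]]
ft_force: [6.0, 4.4, -7.5]
grip_width: 0.0136
```

play_rows(motion=[45,0,0,0,0,45,0,0,0,0,45,0,0,0,0,45,0,0,1.5,0,45,0,0,2.5,0,45,0,0,2.5,0,45,1,0.5,1,-0.1,45,2,1,0,-0.12,45,2,1,0,-0.12,45,2,1,0,-0.12,45,1.5,0.7,0,-0.12,45,0.7,0.3,0,0,45,0,0,0,0,45,0,0,0,0])

```text
t: 8.95
tool_pos: [0.5055, 0.3767, 0.1886]
eef_rot: [[0.344, 0.939, -0.001], [0.939, -0.344, -0.0], [-0.001, -0.001, -1.0]]
ft_force: [-0.5, -0.6, -1.2]
grip_width: 0.0396
```

Run:
```python
from wk import *
obs(); shot('wrist','w3'); knobs('w3')
```

```text
t 8.95 tcp [505.5 376.7 188.6] jaw -20.1 q7 -0.79 w 39.6 F [-0.5 -0.6 -1.2]
knob [320. 255.] [508.6 380.4] [42.  13.4 69.5] turn [93.1  3.1]
knob [419. 323.] [552.5 314.6] [ 5.9  3.2 75.1] turn [ 87.5 177.5]
knob [328. 418.] [472.2 262.3] [18.9 12.3 70. ] turn [92.6  2.6]
```

play_rows(motion=[45,0.3,0.35,-1,-0.01,45,0,0,-2,0,45,0,0,-2,0,45,0,0,-2,0,45,0,0,-0.4,0,0,0,0,0,0,0,0,0,0,0,0,0,0,0,0,0,0,0,0,-0.09,0,0,0,0,-0.1,0,0,0,0,-0.1,0,0,0,0,-0.1,0,0,0,0,-0.1,0,0,0,0,-0.1,0,0,0,0,-0.1,0,0,0,0,-0.1,0,0,0,0,-0.1,0,0,0,0,-0.1,0,0,0,0,0])

```text
t: 10.9
tool_pos: [0.5111, 0.3789, 0.1158]
eef_rot: [[0.977, 0.212, 0.003], [0.212, -0.977, -0.002], [0.003, 0.002, -1.0]]
ft_force: [3.2, -4.2, -0.1]
grip_width: 0.0139
```

play_rows(motion=[45,0,0,0,0,45,0,0,0,0,45,0,0,0,0,45,0,0,1.5,0,45,0,0,2.5,0,45,0,0,2.5,0,45,-0.2,-0.7,1,0.1,45,-0.6,-2,0,0.12,45,-0.6,-2,0,0.12,45,-0.6,-2,0,0.12,45,-0.6,-2,0,0.12,45,-0.6,-2,0,0.12,45,-0.6,-2,0,0.12,45,-0.5,-1,0,0.12,45,0,0,0,0.06,45,0,0,0,0])

```text
t: 12.5
tool_pos: [0.4666, 0.2435, 0.1909]
eef_rot: [[0.346, 0.938, 0.001], [0.938, -0.346, 0.001], [0.002, 0.0, -1.0]]
ft_force: [0.6, 0.4, 0.2]
grip_width: 0.0397
```

Run:
```python
from wk import *
obs(); shot('wrist','w4'); knobs('w4')
```

```text
t 12.5 tcp [466.6 243.5 190.9] jaw -20.2 q7 -0.64 w 39.7 F [0.6 0.4 0.2]
knob [292.  14.] [504.7 374.9] [33.5 16.4 12.1] turn [150.5  60.5]
knob [433. 138.] [552.3 288.3] [ 40.2  16.6 102.1] turn [ 60.5 150.5]
knob [187. 153.] [420.4 330.7] [ 39.7  17.4 102.7] turn [ 59.9 149.9]
knob [316. 258.] [465.8 243.3] [42.3 13.7 69.7] turn [92.9  2.9]
```

play_rows(motion=[45,-0.1,0,-1,0,45,0,0,-2,0,45,0,0,-2,0,45,0,0,-2,0,45,0,0,-0.6,0,0,0,0,0,0,0,0,0,0,0,0,0,0,0,0,0,0,0,0,-0.09,0,0,0,0,-0.1,0,0,0,0,-0.1,0,0,0,0,-0.1,0,0,0,0,-0.1,0,0,0,0,-0.1,0,0,0,0,-0.1,0,0,0,0,-0.1,0,0,0,0,-0.1,0,0,0,0,-0.1,0,0,0,0,0])

```text
t: 14.45
tool_pos: [0.468, 0.2415, 0.1147]
eef_rot: [[0.975, 0.221, 0.006], [0.221, -0.975, -0.002], [0.005, 0.004, -1.0]]
ft_force: [5.9, -5.4, -4.1]
grip_width: 0.0136
```

play_rows(motion=[45,0,0,0,0,45,0,0,0,0,45,0,0,0,0,45,0,0,1.5,0,45,0,0,2.5,0,45,0,0,2.5,0.03,45,0.7,0.3,1,0.12,45,1,0.5,0,0.13,45,1,0.5,0,0.13,45,1,0.5,0,0.13,45,1,0.5,0,0.13,45,1,0.5,0,0.13,45,1,0.5,0,0.13,45,1,0.5,0,0.13,45,0.9,0.5,0,0.13,45,0,0.3,0,0.13,45,0,0,0,0.13,45,0,0,0,0.12,45,0,0,0,0])

```text
t: 16.35
tool_pos: [0.5515, 0.2896, 0.1899]
eef_rot: [[-0.226, 0.974, 0.001], [0.974, 0.226, 0.0], [0.0, 0.001, -1.0]]
ft_force: [-0.1, -0.2, 0.7]
grip_width: 0.0396
```

Run:
```python
from wk import *
obs(); shot('wrist','w5'); knobs('w5')
```

```text
t 16.35 tcp [551.5 289.6 189.9] jaw 13.1 q7 -0.1 w 39.6 F [-0.1 -0.2  0.7]
knob [275.  94.] [508.3 377.2] [39.3 14.3 13. ] turn [149.6  59.6]
knob [106. 143.] [421.5 331.8] [ 38.5  20.5 102.8] turn [ 59.8 149.8]
knob [322. 258.] [554.4 290.8] [ 42.   13.8 102.7] turn [ 59.9 149.9]
knob [174. 296.] [466.5 245.9] [43.5 18.3 13. ] turn [149.6  59.6]
```

play_rows(motion=[45,0.25,0.1,-1,-0.01,45,0,0,-2,0,45,0,0,-2,0,45,0,0,-2,0,45,0,0,-0.5,0,0,0,0,0,0,0,0,0,0,0,0,0,0,0,0,0,0,0,0,-0.09,0,0,0,0,-0.1,0,0,0,0,-0.1,0,0,0,0,-0.1,0,0,0,0,-0.1,0,0,0,0,-0.1,0,0,0,0,-0.1,0,0,0,0,-0.1,0,0,0,0,-0.1,0,0,0,0,-0.1,0,0,0,0,-0.09,0,0,0,0,-0.04])

```text
t: 18.4
tool_pos: [0.557, 0.2899, 0.1149]
eef_rot: [[0.787, 0.617, 0.007], [0.617, -0.787, -0.001], [0.005, 0.005, -1.0]]
ft_force: [9.2, -1.6, -6.8]
grip_width: 0.0142
```

play_rows(motion=[0,0,0,0,-0.03,0,0,0,0,-0.03,0,0,0,0,-0.02,0,0,0,0,0])

```text
t: 18.8
tool_pos: [0.557, 0.2899, 0.115]
eef_rot: [[0.831, 0.556, 0.007], [0.556, -0.831, -0.001], [0.005, 0.005, -1.0]]
ft_force: [8.8, -2.4, -5.6]
grip_width: 0.0152
```

Run:
```python
from wk import *
o=obs(); print(o['ft_torque'])
```

```text
t 18.8 tcp [557.  289.9 115. ] jaw -56.2 q7 -1.06 w 15.2 F [ 8.8 -2.4 -5.6]
[-0.48088495 -1.61604068  1.29183267]
```

play_rows(motion=[45,0,0,0,0.05,45,0,0,0,0,45,0,0,0,0,45,0,0,1.5,0,45,0,0,2.5,0,45,0,0,2.5,0,45,-1.5,0.4,1,0.11,45,-2,0.6,0,0.13,45,-2,0.6,0,0.13,45,-2,0.6,0,0.13,45,-2,0.6,0,0.13,45,-2,0.6,0,0.13,45,-1.5,0.5,0,0.13,45,-0.8,0.3,0,0.13,45,0,0,0,0.13,45,0,0,0,0,45,0,0,0,0])

```text
t: 20.5
tool_pos: [0.4162, 0.3326, 0.1895]
eef_rot: [[-0.211, 0.977, 0.001], [0.977, 0.211, 0.001], [0.001, 0.001, -1.0]]
ft_force: [-0.3, -0.2, -0.9]
grip_width: 0.0395
```

Run:
```python
from wk import *
obs(); shot('wrist','w6'); knobs('w6')
```

```text
t 20.5 tcp [416.2 332.6 189.5] jaw 12.2 q7 -0.31 w 39.5 F [-0.3 -0.2 -0.9]
knob [476. 219.] [503.8 379.2] [43.8 15.8 12.1] turn [150.5  60.5]
knob [318. 261.] [417.  333.5] [ 42.1  13.8 103.3] turn [ 59.3 149.3]
knob [359. 394.] [464.  240.8] [38.4 12.  12.1] turn [150.5  60.5]
```

play_rows(motion=[45,0.1,0.05,-1,0.02,45,0,0,-2,0,45,0,0,-2,0,45,0,0,-2,0,45,0,0,-0.5,0,0,0,0,0,0,0,0,0,0,0,0,0,0,0,0,0,0,0,0,-0.09,0,0,0,0,-0.1,0,0,0,0,-0.1,0,0,0,0,-0.1,0,0,0,0,-0.1,0,0,0,0,-0.1,0,0,0,0,-0.1,0,0,0,0,-0.1,0,0,0,0,-0.1,0,0,0,0,-0.1,0,0,0,0,-0.1,0,0,0,0,-0.1])

```text
t: 22.55
tool_pos: [0.4194, 0.3327, 0.1147]
eef_rot: [[0.817, 0.577, 0.005], [0.577, -0.817, 0.0], [0.004, 0.003, -1.0]]
ft_force: [6.4, -3.8, -4.7]
grip_width: 0.0146
```

play_rows(motion=[0,0,0,0,-0.03,0,0,0,0,0,45,0,0,0,0.05,45,0,0,0,0,45,0,0,0,0,45,0,0,1.5,0,45,0,0,2.5,0,45,0,0,2.5,0.1,45,1,0.5,1,0.13,45,1,0.5,0,0.13,45,1,0.5,0,0.13,45,1,0.5,0,0.13,45,1,0.5,0,0.13,45,1,0.5,0,0.13,45,1,0.5,0,0.13,45,1,0.5,0,0.13,45,1,0.5,0,0.13])

```text
t: 24.25
tool_pos: [0.5073, 0.3783, 0.19]
eef_rot: [[-0.335, 0.942, 0.001], [0.942, 0.335, -0.0], [-0.0, 0.001, -1.0]]
ft_force: [0.5, 0.5, -0.7]
grip_width: 0.0396
```

Run:
```python
from wk import *
obs()
```

```text
t 24.25 tcp [507.3 378.3 190. ] jaw 19.6 q7 -0.12 w 39.6 F [ 0.5  0.5 -0.7]
```

play_rows(motion=[45,0,0,0,0.13,45,0,0,0,0.13,45,0,0,0,0.13,45,0,0,0,0.13,45,0,0,0,0.13,45,0,0,0,0.13,45,0,0,0,0.13,45,0,0,0,0.13,45,0,0,0,0.13,45,0,0,0,0.13,45,0,0,0,0.13,45,0,0,0,0.02,45,0,0,0,0])

```text
t: 25.55
tool_pos: [0.507, 0.378, 0.1895]
eef_rot: [[-0.977, -0.211, 0.001], [-0.211, 0.977, -0.0], [-0.001, -0.0, -1.0]]
ft_force: [0.1, -0.3, -0.5]
grip_width: 0.0399
```

Run:
```python
from wk import *
obs(); shot('wrist','w7'); knobs('w7')
```

```text
t 25.55 tcp [507.  378.  189.5] jaw 102.2 q7 1.13 w 39.9 F [ 0.1 -0.3 -0.5]
knob [265.  87.] [417.5 331.5] [39.8 14.2 42.6] turn [120.  30.]
knob [ 99. 143.] [463.2 245. ] [38.9 20.6 13.6] turn [149.  59.]
knob [317. 256.] [504.7 377.4] [42.4 13.5 12.7] turn [149.9  59.9]
knob [166. 291.] [548.4 288.9] [35.6 21.7 42.3] turn [120.3  30.3]
```

play_rows(motion=[45,0,0,-1,0.01,45,0,0,-2,0,45,0,0,-2,0,45,0,0,-2,0,45,0,0,-0.5,0,0,0,0,0,0,0,0,0,0,0,0,0,0,0,0,0,0,0,0,-0.09,0,0,0,0,-0.1,0,0,0,0,-0.1,0,0,0,0,-0.1,0,0,0,0,-0.1,0,0,0,0,-0.1,0,0,0,0,-0.1,0,0,0,0,-0.1,0,0,0,0,-0.1,0,0,0,0,-0.1,0,0,0,0,-0.1,0,0,0,0,-0.1])

```text
t: 27.6
tool_pos: [0.5076, 0.3783, 0.1149]
eef_rot: [[-0.569, 0.822, 0.002], [0.822, 0.569, 0.0], [-0.001, 0.002, -1.0]]
ft_force: [0.7, -1.9, 0.1]
grip_width: 0.0147
```

play_rows(motion=[0,0,0,0,-0.03,0,0,0,0,0,45,0,0,0,0.05,45,0,0,0,0,45,0,0,0,0,45,0,0,1.5,0,45,0,0,2.5,0,45,0,0,2.5,0.1,45,-0.4,-1.5,1,0.13,45,-0.6,-2,0,0.13,45,-0.6,-2,0,0.13,45,-0.6,-2,0,0.13,45,-0.6,-2,0,0.13,45,-0.6,-2,0,0.13,45,-0.6,-1.5,0,0.13,45,-0.3,-0.5,0,0.13,45,0,0,0,0,45,0,0,0,0])

```text
t: 29.4
tool_pos: [0.4641, 0.2436, 0.1895]
eef_rot: [[-0.982, -0.191, 0.001], [-0.191, 0.982, 0.001], [-0.001, 0.001, -1.0]]
ft_force: [-0.0, -0.1, 0.1]
grip_width: 0.0394
```

Run:
```python
from wk import *
obs(); shot('wrist','w8'); knobs('w8')
```

```text
t 29.4 tcp [464.1 243.6 189.5] jaw 101.0 q7 1.28 w 39.4 F [-0.  -0.1  0.1]
knob [471. 210.] [416.4 327.1] [43.5 16.5 42.3] turn [120.3  30.3]
knob [312. 258.] [461.9 240.2] [42.4 13.8 13.6] turn [149.  59.]
knob [361. 398.] [557.4 293.2] [25.8 16.4 41.1] turn [121.5  31.5]
```

play_rows(motion=[45,0,-0.1,-1,0.02,45,0,0,-2,0,45,0,0,-2,0,45,0,0,-2,0,45,0,0,-0.5,0,0,0,0,0,0,0,0,0,0,0,0,0,0,0,0,0,0,0,0,-0.09,0,0,0,0,-0.1,0,0,0,0,-0.1,0,0,0,0,-0.1,0,0,0,0,-0.1,0,0,0,0,-0.1,0,0,0,0,-0.1,0,0,0,0,-0.1,0,0,0,0,-0.1,0,0,0,0,-0.1,0,0,0,0,-0.1,0,0,0,0,-0.1])

```text
t: 31.45
tool_pos: [0.4646, 0.2408, 0.1146]
eef_rot: [[-0.56, 0.828, 0.002], [0.828, 0.56, -0.001], [-0.002, 0.001, -1.0]]
ft_force: [1.3, -4.5, 0.5]
grip_width: 0.0149
```

play_rows(motion=[0,0,0,0,-0.03,0,0,0,0,0,45,0,0,0,0.05,45,0,0,0,0,45,0,0,0,0,45,0,0,2,0,45,0,0,3,0,45,0,0,3,0,45,0.2,-0.5,2,-0.05,45,0.5,-1.5,1,-0.1,45,1,-3,0,-0.1,45,1,-3,0,-0.1,45,1.5,-3,0,-0.1,45,1.5,-3,0,-0.1,45,1.5,-3,0,-0.1,45,1.5,-3,0,-0.1,45,1.5,-3,0,-0.1,45,1.5,-3,0,-0.1,45,1.5,-3,0,-0.05,45,1.5,-3,0,0])

```text
t: 33.45
tool_pos: [0.6113, -0.0785, 0.2237]
eef_rot: [[0.375, 0.927, 0.0], [0.927, -0.375, 0.0], [0.0, -0.0, -1.0]]
ft_force: [0.1, -0.9, -0.0]
grip_width: 0.0393
```

Run:
```python
from wk import *
obs(); shot('top','top1'); knobs('top1')
for p in pans('top1',0): print(p)
```

```text
t 33.45 tcp [611.3 -78.5 223.7] jaw -22.0 q7 0.08 w 39.3 F [ 0.1 -0.9 -0. ]
knob [225. 278.] [552.7 285.4] [39.8 14.  44.7] turn [117.9  27.9]
knob [180. 303.] [506.4 375.5] [ 39.3  15.6 131.5] turn [ 31.1 121.1]
knob [250. 323.] [463.4 238. ] [ 38.9  13.9 134.2] turn [ 28.4 118.4]
knob [205. 348.] [417.3 328.7] [38.1 15.7 41.9] turn [120.7  30.7]
('handle', (array([681.42285156,  72.86491394]), 101.68415069580078, 14.818071365356445, 60.56089782714844))
('handle', (array([648.9041748 , -35.64006424]), 62.687110900878906, 15.290200233459473, 71.79292297363281))
('lid', ((627.219482421875, -25.59339714050293), 56.3470573425293), np.float64(0.10806466016104599))
('lid', ((614.4827880859375, -334.84161376953125), 52.876617431640625), np.float64(0.10013198335829632))
```

play_rows(motion=[45,0.3,-2,0.3,0,45,0.3,-2,0.3,0,45,0,-2,0.5,0,45,0,-2,0.5,0,45,0,-1.5,0.5,0,45,0,-0.5,0,0,45,0,0,0,0,45,0,0,0,0])

```text
t: 34.3
tool_pos: [0.6168, -0.1764, 0.2443]
eef_rot: [[0.373, 0.928, -0.0], [0.928, -0.373, 0.001], [0.001, -0.001, -1.0]]
ft_force: [-0.4, -0.2, 0.1]
grip_width: 0.0394
```

Run:
```python
from wk import *
obs(); shot('wrist','w9'); shot('top','top2'); 
for f in('w9','top2'):
  print(f)
  for p in pans(f,0): print(p)
a=cv2.imread('pics/w9.png');b=cv2.imread('pics/top2.png')[170:370,280:580]
o=np.zeros((600,800,3),np.uint8); o[:360,:480]=cv2.resize(a,(480,360)); o[360:600,0:360]=cv2.resize(b,(360,240)); cv2.imwrite('pics/o2.png',o)
```

```text
t 34.3 tcp [ 616.8 -176.4  244.3] jaw -21.9 q7 0.22 w 39.4 F [-0.4 -0.2  0.1]
w9
('handle', (array([642.68249512, -62.41361618]), 78.79700469970703, 14.083281517028809, 71.88105773925781))
('handle', (array([ 673.19940186, -224.84533691]), 76.41600799560547, 16.440261840820312, 61.71259307861328))
('lid', ((606.8389892578125, -34.48473358154297), 50.00408935546875), np.float64(0.10980487273634154))
('lid', ((661.70703125, -50.95016098022461), 34.206905364990234), np.float64(0.10937733330498284))
('lid', ((612.468017578125, -155.9230499267578), 56.330238342285156), np.float64(0.1054950289750588))
('lid', ((600.51416015625, -302.7415771484375), 20.3255672454834), np.float64(0.10075146671803345))
('lid', ((595.7279052734375, -364.5165100097656), 31.964092254638672), np.float64(0.10143039464602904))
top2
('handle', (array([682.47412109,  74.72776031]), 97.4060287475586, 14.818071365356445, 60.56089782714844))
('handle', (array([643.60253906, -51.73790741]), 96.58055877685547, 15.311113357543945, 71.76495361328125))
('lid', ((629.5386962890625, -22.64935874938965), 60.304264068603516), np.float64(0.107908856404207))
('lid', ((608.3599853515625, -160.59292602539062), 52.04437255859375), np.float64(0.10422909960796511))
```

View pics/o2.png

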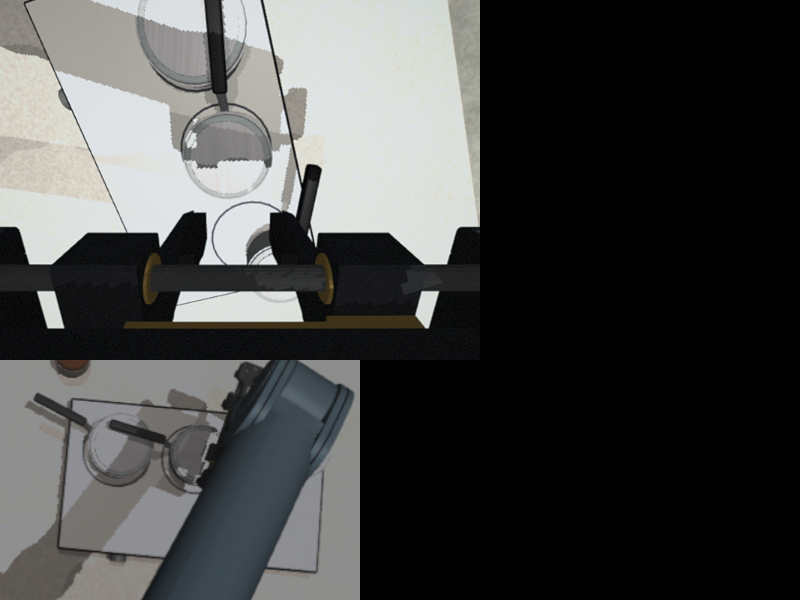

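The small pan has been knocked off ring0. It is now at about (613,-336), with its handle at 62°. I'll grip it there.

play_rows(motion=[45,1,-0.6,0,-0.03,45,1.8,-1.2,0,-0.04,45,1.8,-1.2,-0.5,-0.04,45,1,-0.7,-1.5,0,45,0.5,-0.4,-2,0,45,0,0,-2,0,45,0,0,-1,0,45,0,0,0,0])

```text
t: 35.2
tool_pos: [0.6765, -0.2175, 0.1725]
eef_rot: [[0.473, 0.881, -0.004], [0.881, -0.473, 0.001], [-0.0, -0.004, -1.0]]
ft_force: [-0.8, -0.1, 0.4]
grip_width: 0.0396
```

Run:
```python
from wk import *
obs(); shot('wrist','w10')
for p in pans('w10',0): print(p)
cv2.imwrite('pics/o3.png',cv2.imread('pics/w10.png')[80:480])
```

```text
t 35.2 tcp [ 676.5 -217.5  172.5] jaw -28.2 q7 0.17 w 39.6 F [-0.8 -0.1  0.4]
('handle', (array([ 675.86065674, -226.44674683]), 79.64881896972656, 13.312711715698242, 61.48947525024414))
('lid', ((601.6544189453125, -44.38697814941406), 34.04402160644531), np.float64(0.10975463158565064))
('lid', ((651.9866943359375, -65.03460693359375), 27.664031982421875), np.float64(0.1092837400715159))
('lid', ((614.681884765625, -152.61558532714844), 60.15304946899414), np.float64(0.10557242758865973))
('lid', ((616.074462890625, -335.75177001953125), 46.83061981201172), np.float64(0.10172385883996066))
```

View pics/o3.png

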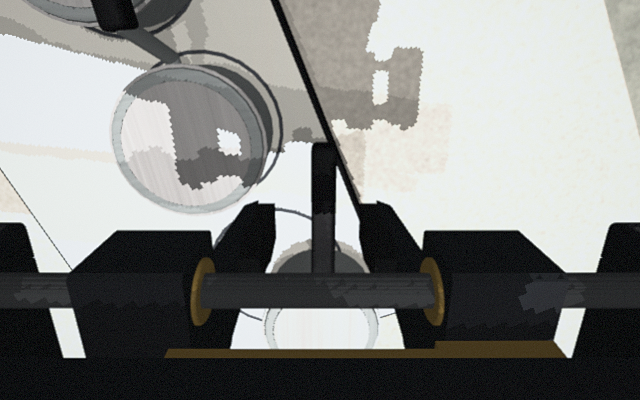

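play_rows(motion=[45,0,0,-1.5,0,45,0,0,-2,0,45,0,0,-1.3,0,45,0,0,-0.4,0,45,0,0,0,0,0,0,0,0,0,0,0,0,0,0,0,0,0,0,0,0,0,0,0,0,0,0,0,0,0], newtons=35)

```text
t: 36.25
tool_pos: [0.6781, -0.2189, 0.1233]
eef_rot: [[0.473, 0.881, 0.001], [0.881, -0.473, -0.0], [0.0, 0.001, -1.0]]
ft_force: [0.4, 0.4, 2.3]
grip_width: 0.0134
```

```bash
cat >> wk.py <<'E'
from scipy.optimize import least_squares
def ringfit(f,r0,dz=.05):
    im,d,c=load(f); g=cv2.cvtColor(im,cv2.COLOR_BGR2GRAY).astype(np.float32); g=g-cv2.medianBlur(im,15).mean(2)
    ctr=np.array(r0,float); R=np.arange(52,71,.5)
    for w in (9,4,3):
        pts_=[]
        for t in np.linspace(0,2*np.pi,120,endpoint=False):
            rr=R[abs(R-61.5)<=w]; p=ctr+rr[:,None]*[np.cos(t),np.sin(t)]
            q=proj(c,np.c_[p/1000,np.full(len(p),dz)]).astype(np.float32)
            if q.min()<2 or q[:,0].max()>637 or q[:,1].max()>477: continue
            v=cv2.remap(g,q[:,0].reshape(1,-1),q[:,1].reshape(1,-1),cv2.INTER_LINEAR)[0]
            P3=pts(c,[np.round(q[v.argmin()]).astype(int)],d)[0]
            if v.min()<-12 and abs(P3[2]-dz)<.01: pts_.append(p[v.argmin()])
        pts_=np.array(pts_)
        if len(pts_)<12: return None,len(pts_)
        s=least_squares(lambda x:np.hypot(*(pts_-x).T)-61,ctr,loss='soft_l1',f_scale=1); ctr=s.x
    return ctr.round(1),len(pts_),round(float(np.median(abs(s.fun))),2)
E
python3 - <<'E'
from wk import *
o=obs()
for f in('top0','side0','w9','w10','top1'):
    for r in((588.4,-300.5),(604,-161.4),(619.6,-22.3)): print(f,ringfit(f,r))
E
```

```text
t 36.25 tcp [ 678.1 -218.9  123.3] jaw -28.2 q7 0.2 w 13.4 F [0.4 0.4 2.3]
top0 (array([ 589. , -301.8]), 78, 0.54)
top0 (array([ 605.4, -162.5]), 76, 1.0)
top0 (array([622., -23.]), 66, 0.5)
side0 (array([ 591.8, -298.2]), 80, 0.52)
side0 (array([ 607.9, -159.2]), 60, 0.49)
side0 (array([623.4, -20.2]), 43, 0.48)
w9 (array([ 590.1, -301.8]), 58, 0.47)
w9 (array([ 605.3, -162.2]), 58, 0.47)
w9 (array([622. , -20.5]), 30, 0.08)
w10 (array([ 589., -301.]), 26, 0.55)
w10 (array([ 604.1, -160.8]), 56, 0.02)
w10 (array([621.6, -20.4]), 25, 0.04)
top1 (array([ 589.4, -301.7]), 81, 0.58)
top1 (None, 3)
top1 (array([621.4, -23.4]), 47, 0.48)
```

```bash
cat >> wk.py <<'E'
def arc(tcp,cen,ang,n,T):
    """tcp now, target centre, turn (deg), handle vec from T: centre now"""
    tcp,cen,T=map(np.array,(tcp,cen,T)); h=tcp-cen
    w=np.r_[.35,.7,np.ones(n-4),.7,.35]; s=np.cumsum(w)/w.sum()
    a=np.deg2rad(ang)*s; P=cen+(T-cen)*s[:,None]+np.c_[np.cos(a)*h[0]-np.sin(a)*h[1],np.sin(a)*h[0]+np.cos(a)*h[1]]
    C=np.round(np.c_[(P-tcp)/10,a]/[.1,.1,.01])*[.1,.1,.01]
    D=np.diff(np.r_[[[0,0,0]],C],axis=0)
    print('end',P[-1]); print(', '.join('0, %g, %g, 0, %g'%tuple(np.round(r,2)+0.) for r in D))
E
python3 - <<'E'
from wk import *
arc((678.1,-218.9),(615.4,-335.8),111.7,20,(589.5,-301))
E
```

```text
end [ 457.70128071 -285.96678369]
0, -0.5, 0.3, 0, 0.04, 0, -1, 0.5, 0, 0.07, 0, -1.5, 0.7, 0, 0.11, 0, -1.5, 0.5, 0, 0.11, 0, -1.6, 0.3, 0, 0.11, 0, -1.6, 0.2, 0, 0.1, 0, -1.5, 0.1, 0, 0.11, 0, -1.6, -0.1, 0, 0.11, 0, -1.5, -0.3, 0, 0.11, 0, -1.4, -0.4, 0, 0.1, 0, -1.4, -0.5, 0, 0.11, 0, -1.3, -0.7, 0, 0.11, 0, -1.2, -0.8, 0, 0.11, 0, -1, -0.9, 0, 0.11, 0, -1, -1, 0, 0.1, 0, -0.8, -1, 0, 0.11, 0, -0.7, -1.2, 0, 0.11, 0, -0.5, -1.1, 0, 0.11, 0, -0.3, -0.9, 0, 0.07, 0, -0.1, -0.4, 0, 0.04
```

play_rows(motion=[0,-0.5,0.3,0,0.04,0,-1,0.5,0,0.07,0,-1.5,0.7,0,0.11,0,-1.5,0.5,0,0.11,0,-1.6,0.3,0,0.11,0,-1.6,0.2,0,0.1,0,-1.5,0.1,0,0.11,0,-1.6,-0.1,0,0.11,0,-1.5,-0.3,0,0.11,0,-1.4,-0.4,0,0.1,0,-1.4,-0.5,0,0.11,0,-1.3,-0.7,0,0.11,0,-1.2,-0.8,0,0.11,0,-1,-0.9,0,0.11,0,-1,-1,0,0.1,0,-0.8,-1,0,0.11,0,-0.7,-1.2,0,0.11,0,-0.5,-1.1,0,0.11,0,-0.3,-0.9,0,0.07,0,-0.1,-0.4,0,0.04])

```text
t: 38.25
tool_pos: [0.457, -0.286, 0.1229]
eef_rot: [[-0.994, 0.111, -0.001], [0.111, 0.994, 0.001], [0.001, 0.001, -1.0]]
ft_force: [-1.7, 2.8, 2.8]
grip_width: 0.0138
```

play_rows(motion=[0,0,0,0,0,0,0,0,0,0])

```text
t: 38.45
tool_pos: [0.4573, -0.2856, 0.1229]
eef_rot: [[-0.993, 0.115, -0.001], [0.115, 0.993, 0.001], [0.001, 0.0, -1.0]]
ft_force: [-3.5, 1.7, 4.7]
grip_width: 0.0136
```

Run:
```python
from wk import *
obs(); shot('top','top3');shot('side','side3');shot('wrist','w11')
for f in ('top3','side3','w11'):
  print(f)
  for p in pans(f,0): print(p)
  print(ringfit(f,(589.5,-301)))
cv2.imwrite('pics/o4.png',np.hstack([cv2.resize(cv2.imread('pics/side3.png')[200:470,220:500],(400,386)),cv2.resize(cv2.imread('pics/w11.png'),(400,386))]))
```

```text
t 38.45 tcp [ 457.3 -285.6  122.9] jaw 83.4 q7 2.1 w 13.6 F [-3.5  1.7  4.7]
top3
('handle', (array([682.04656982,  73.97009277]), 99.14600372314453, 14.818071365356445, 60.56089782714844))
('handle', (array([643.55194092, -51.0510788 ]), 95.26362609863281, 15.223162651062012, 71.39601135253906))
('lid', ((629.09423828125, -22.4176082611084), 60.36054229736328), np.float64(0.10794672942638373))
('lid', ((611.489990234375, -157.83253479003906), 57.142757415771484), np.float64(0.10411488516714962))
('lid', ((588.9542846679688, -299.90887451171875), 49.92739486694336), np.float64(0.1002900279775798))
(array([ 589.1, -301.5]), 90, 0.98)
side3
('handle', (array([638.20922852, -64.38749695]), 93.5687484741211, 14.922575950622559, 70.15727996826172))
('lid', ((632.0969848632812, -114.64740753173828), 112.17377471923828), np.float64(0.10551242997894039))
('lid', ((585.1363525390625, -304.82373046875), 53.598243713378906), np.float64(0.101288946095344))
(array([ 591.2, -297.6]), 61, 0.5)
w11
('lid', ((561.9730834960938, -163.2252197265625), 29.75535774230957), np.float64(0.10322165006633757))
('lid', ((550.7871704101562, -276.9471130371094), 14.987736701965332), np.float64(0.09830580823379137))
('lid', ((546.9122314453125, -314.9814147949219), 15.062081336975098), np.float64(0.09820394151914372))
(None, 0)
```

View pics/o4.png

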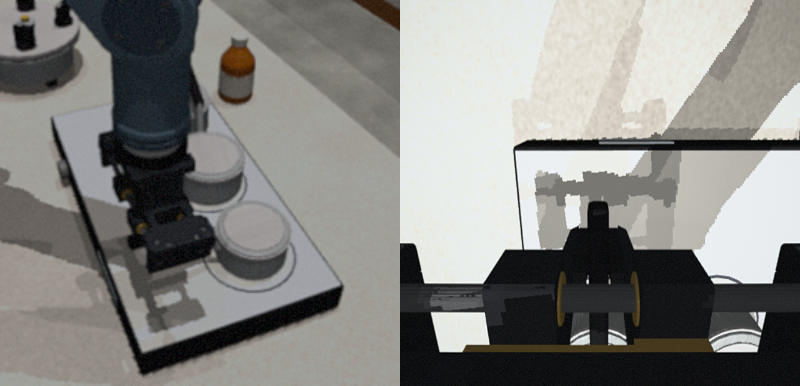

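play_rows(motion=[45,0,0,0,0,45,0,0,0,0,45,0,0,0,0,45,0,0,1.5,0,45,0,0,2.5,0,45,0,0,2.5,0,45,1,1,1,-0.1,45,1.6,2.1,0,-0.14,45,1.6,2.1,0,-0.14,45,1.6,2.1,0,-0.14,45,1.6,2.1,0,-0.14,45,1.6,2.1,0,-0.14,45,1.6,2.1,0,-0.14,45,1.6,2.1,0,-0.14,45,1.6,2.1,0,-0.14,45,1.6,2.1,0,-0.14,45,1.6,2.1,0,-0.14,45,1.2,1.8,0,-0.14,45,0.6,1.1,0,-0.14,45,0,0,0,0])

```text
t: 40.6
tool_pos: [0.6465, -0.034, 0.197]
eef_rot: [[0.315, 0.949, -0.0], [0.949, -0.315, 0.0], [0.0, -0.0, -1.0]]
ft_force: [-0.2, 1.7, 0.1]
grip_width: 0.0398
```

Run:
```python
from wk import *
obs(); shot('wrist','w12'); shot('top','top4');shot('side','side4')
for f in ('w12','top4','side4'):
  print(f)
  for p in pans(f,0): print(p)
```

```text
t 40.6 tcp [646.5 -34.  197. ] jaw -18.4 q7 0.01 w 39.8 F [-0.2  1.7  0.1]
w12
('handle', (array([679.82025146,  66.36997223]), 70.90415954589844, 13.333463668823242, 60.65753936767578))
('handle', (array([646.66986084, -48.36391068]), 96.03156280517578, 13.389012336730957, 71.45731353759766))
('lid', ((793.4439697265625, 52.29316711425781), 13.911309242248535), np.float64(0.11933097796290375))
('lid', ((632.9102172851562, -20.61621856689453), 59.863521575927734), np.float64(0.10956650209391769))
('lid', ((619.80615234375, -126.96624755859375), 37.94247055053711), np.float64(0.10275588148472503))
('lid', ((608.476318359375, -163.9682159423828), 50.19268798828125), np.float64(0.10571029544441507))
top4
('handle', (array([681.18951416,  72.45578003]), 102.62506103515625, 14.819745063781738, 60.567413330078125))
('handle', (array([ 478.47802734, -286.15814209]), 97.50506591796875, 16.311342239379883, 174.87586975097656))
('lid', ((638.3921508789062, 7.498565673828125), 40.90053939819336), np.float64(0.1072299735739275))
('lid', ((607.2969970703125, -161.5926513671875), 52.210784912109375), np.float64(0.10416780138978776))
('lid', ((584.968017578125, -299.99102783203125), 54.00970458984375), np.float64(0.10017281005966083))
side4
('handle', (array([672.25115967,  56.10183334]), 128.35348510742188, 11.540641784667969, 61.419315338134766))
('handle', (array([638.14648438, -64.99697113]), 118.63357543945312, 16.373699188232422, 71.22708892822266))
('handle', (array([ 473.45852661, -292.96057129]), 92.98075866699219, 25.986371994018555, 169.08294677734375))
('lid', ((633.899658203125, -17.00489044189453), 72.97036743164062), np.float64(0.10877166241392466))
('lid', ((630.3333129882812, -128.54197692871094), 98.73896026611328), np.float64(0.1053104166249128))
('lid', ((586.5283203125, -302.1922607421875), 52.21952819824219), np.float64(0.10118348982368308))
```

play_rows(motion=[45,0.45,0.1,-0.5,0,45,0,0,-2,0,45,0,0,-2,0,45,0,0,-2,0,45,0,0,-0.9,0,45,0,0,-0.1,0,0,0,0,0,0,0,0,0,0,0,0,0,0,0,0,0,0,0,0,0,0,0,0,0,0])

```text
t: 41.85
tool_pos: [0.6508, -0.0358, 0.1234]
eef_rot: [[0.317, 0.948, 0.001], [0.948, -0.317, -0.0], [0.0, 0.001, -1.0]]
ft_force: [-0.5, 1.4, 2.0]
grip_width: 0.0135
```

Run:
```python
from wk import *
o=obs(); t=np.array(o['tool_pos'])[:2]*1000; R=np.array(o['eef_rot'])[:2,1]; a=np.degrees(np.arctan2(R[1],R[0]))+90; h=np.array([np.cos(np.radians(a)),np.sin(np.radians(a))])
L=(t-[608.7,-161])@h; cen=t-L*h; print(a,L,cen)
arc(t,cen,173.5-a,20,(605,-161.3))
```

```text
t 41.85 tcp [650.8 -35.8 123.4] jaw -18.5 q7 0.06 w 13.5 F [-0.5  1.4  2. ]
71.51618118918056 132.14044441350904 [ 608.92371697 -161.0747844 ]
end [ 473.70897343 -146.34127702]
0, -0.4, 0.1, 0, 0.03, 0, -0.9, 0.3, 0, 0.07, 0, -1.3, 0.2, 0, 0.1, 0, -1.4, 0.1, 0, 0.1, 0, -1.3, -0.1, 0, 0.1, 0, -1.3, -0.1, 0, 0.1, 0, -1.3, -0.3, 0, 0.09, 0, -1.2, -0.4, 0, 0.1, 0, -1.2, -0.6, 0, 0.1, 0, -1.2, -0.6, 0, 0.1, 0, -1.1, -0.8, 0, 0.1, 0, -1, -0.8, 0, 0.1, 0, -0.9, -1, 0, 0.09, 0, -0.8, -1, 0, 0.1, 0, -0.7, -1.1, 0, 0.1, 0, -0.6, -1.1, 0, 0.1, 0, -0.5, -1.3, 0, 0.1, 0, -0.4, -1.2, 0, 0.1, 0, -0.1, -0.9, 0, 0.07, 0, -0.1, -0.5, 0, 0.03
```

play_rows(motion=[0,-0.4,0.1,0,0.03,0,-0.9,0.3,0,0.07,0,-1.3,0.2,0,0.1,0,-1.4,0.1,0,0.1,0,-1.3,-0.1,0,0.1,0,-1.3,-0.1,0,0.1,0,-1.3,-0.3,0,0.09,0,-1.2,-0.4,0,0.1,0,-1.2,-0.6,0,0.1,0,-1.2,-0.6,0,0.1,0,-1.1,-0.8,0,0.1,0,-1,-0.8,0,0.1,0,-0.9,-1,0,0.09,0,-0.8,-1,0,0.1,0,-0.7,-1.1,0,0.1,0,-0.6,-1.1,0,0.1,0,-0.5,-1.3,0,0.1,0,-0.4,-1.2,0,0.1,0,-0.1,-0.9,0,0.07,0,-0.1,-0.5,0,0.03])

```text
t: 43.85
tool_pos: [0.4723, -0.146, 0.1229]
eef_rot: [[-0.994, 0.109, -0.001], [0.109, 0.994, 0.001], [0.001, 0.001, -1.0]]
ft_force: [-0.7, 4.7, 4.0]
grip_width: 0.0137
```

play_rows(motion=[0,0,0,0,0,0,0,0,0,0])

```text
t: 44.05
tool_pos: [0.4729, -0.1461, 0.1228]
eef_rot: [[-0.994, 0.113, -0.0], [0.113, 0.994, 0.001], [0.001, 0.001, -1.0]]
ft_force: [-0.6, 1.9, 4.8]
grip_width: 0.0132
```

Run:
```python
from wk import *
obs(); shot('top','top5')
for f in ('top5',):
  for p in pans(f,0): print(p)
```

```text
t 44.05 tcp [ 472.9 -146.1  122.8] jaw 83.5 q7 1.77 w 13.2 F [-0.6  1.9  4.8]
('handle', (array([682.47412109,  74.72776031]), 97.4060287475586, 14.818071365356445, 60.56089782714844))
('lid', ((629.0732421875, -22.402984619140625), 60.351341247558594), np.float64(0.10813922315914071))
('lid', ((599.7401733398438, -158.41845703125), 55.08073425292969), np.float64(0.10447113938343566))
('lid', ((584.927001953125, -299.9862365722656), 54.04802322387695), np.float64(0.10018688002207354))
```

play_rows(motion=[45,0,0,0,0,45,0,0,0,0,45,0,0,0,0,45,0,0,1.5,0,45,0,0,2.5,0,45,0,0,2.5,0,45,1,1,1,-0.13,45,1.8,1.9,0,-0.14,45,1.8,1.9,0,-0.14,45,1.8,1.9,0,-0.14,45,1.8,1.9,0,-0.14,45,1.8,1.9,0,-0.14,45,1.8,1.9,0,-0.14,45,1.8,1.9,0,-0.14,45,1.8,1.9,0,-0.14,45,1.8,1.9,0,-0.14,45,1.8,1.9,0,-0.14,45,1.8,1.9,0,-0.14,45,1,1.6,0,-0.15,45,0,0,0,-0.15])

```text
t: 46.1
tool_pos: [0.6921, 0.092, 0.1968]
eef_rot: [[0.493, 0.87, 0.0], [0.87, -0.493, 0.001], [0.001, -0.0, -1.0]]
ft_force: [-0.3, 0.3, -0.4]
grip_width: 0.04
```

play_rows(motion=[45,0,0,0,0,45,0,0,0,0])

```text
t: 46.3
tool_pos: [0.6909, 0.0876, 0.1974]
eef_rot: [[0.488, 0.873, -0.0], [0.873, -0.488, -0.001], [-0.001, 0.0, -1.0]]
ft_force: [-0.5, -0.8, -1.0]
grip_width: 0.0392
```

Run:
```python
from wk import *
obs(); shot('wrist','w13'); shot('top','top6')
for f in ('w13','top6'):
  print(f)
  for p in pans(f,0): print(p)
```

```text
t 46.3 tcp [690.9  87.6 197.4] jaw -29.2 q7 -0.4 w 39.2 F [-0.5 -0.8 -1. ]
w13
('handle', (array([686.81201172,  78.63404846]), 95.20278930664062, 13.77375316619873, 60.814998626708984))
('lid', ((645.1595458984375, 5.974526882171631), 41.26648712158203), np.float64(0.10788211561694015))
('lid', ((626.7826538085938, -27.761165618896484), 54.048866271972656), np.float64(0.10973577740631955))
top6
('handle', (array([ 489.43753052, -147.209198  ]), 97.17272186279297, 15.296394348144531, 174.2770004272461))
('handle', (array([ 478.47802734, -286.15814209]), 97.50506591796875, 16.311342239379883, 174.87586975097656))
('lid', ((629.0819702148438, -22.408946990966797), 60.35503387451172), np.float64(0.10806035619701504))
('lid', ((599.9161376953125, -158.6931915283203), 55.28715133666992), np.float64(0.10415596272440619))
('lid', ((584.9810791015625, -300.04315185546875), 54.01729202270508), np.float64(0.09999625793600919))
```

play_rows(motion=[45,0.2,0.3,-0.5,0,45,0,0,-2,0,45,0,0,-2,0,45,0,0,-2,0,45,0,0,-0.9,0,45,0,0,-0.1,0,0,0,0,0,0,0,0,0,0,0,0,0,0,0,0,0,0,0,0,0,0,0,0,0,0])

```text
t: 47.5
tool_pos: [0.6938, 0.0913, 0.1235]
eef_rot: [[0.491, 0.871, 0.001], [0.871, -0.491, 0.0], [0.001, 0.001, -1.0]]
ft_force: [0.5, 0.1, 1.8]
grip_width: 0.0138
```

Run:
```python
from wk import *
o=obs(); t=np.array(o['tool_pos'])[:2]*1000; R=np.array(o['eef_rot'])[:2,1]; a=np.degrees(np.arctan2(R[1],R[0]))+90; h=np.array([np.cos(np.radians(a)),np.sin(np.radians(a))])
L=(t-[628,-26])@h; cen=t-L*h; print(a,L,cen)
arc(t,cen,173.5-a,20,(621.5,-21.7))
```

```text
t 47.5 tcp [693.8  91.3 123.5] jaw -29.4 q7 -0.37 w 13.8 F [0.5 0.1 1.8]
60.62294067328619 134.47813883212336 [627.79038221 -25.881997  ]
end [487.88630605  -6.4766425 ]
0, -0.5, 0.3, 0, 0.04, 0, -0.9, 0.4, 0, 0.07, 0, -1.4, 0.5, 0, 0.11, 0, -1.5, 0.4, 0, 0.11, 0, -1.5, 0.2, 0, 0.11, 0, -1.5, 0, 0, 0.11, 0, -1.5, -0.1, 0, 0.11, 0, -1.4, -0.2, 0, 0.11, 0, -1.5, -0.5, 0, 0.11, 0, -1.3, -0.5, 0, 0.11, 0, -1.3, -0.7, 0, 0.1, 0, -1.2, -0.9, 0, 0.11, 0, -1.2, -1, 0, 0.11, 0, -0.9, -1, 0, 0.11, 0, -0.9, -1.2, 0, 0.11, 0, -0.8, -1.3, 0, 0.11, 0, -0.5, -1.3, 0, 0.11, 0, -0.5, -1.4, 0, 0.11, 0, -0.2, -1, 0, 0.07, 0, -0.1, -0.5, 0, 0.04
```

play_rows(motion=[0,-0.5,0.3,0,0.04,0,-0.9,0.4,0,0.07,0,-1.4,0.5,0,0.11,0,-1.5,0.4,0,0.11,0,-1.5,0.2,0,0.11,0,-1.5,0,0,0.11,0,-1.5,-0.1,0,0.11,0,-1.4,-0.2,0,0.11,0,-1.5,-0.5,0,0.11,0,-1.3,-0.5,0,0.11,0,-1.3,-0.7,0,0.1,0,-1.2,-0.9,0,0.11,0,-1.2,-1,0,0.11,0,-0.9,-1,0,0.11,0,-0.9,-1.2,0,0.11,0,-0.8,-1.3,0,0.11,0,-0.5,-1.3,0,0.11,0,-0.5,-1.4,0,0.11,0,-0.2,-1,0,0.07,0,-0.1,-0.5,0,0.04])

```text
t: 49.5
tool_pos: [0.487, -0.0065, 0.1232]
eef_rot: [[-0.994, 0.11, 0.0], [0.11, 0.994, 0.001], [-0.0, 0.001, -1.0]]
ft_force: [-1.6, 4.5, 4.3]
grip_width: 0.0137
```

play_rows(motion=[0,0,0,0,0,0,0,0,0,0,45,0,0,0,0,45,0,0,0,0,45,0,0,0,0,45,0,0,1.5,0,45,0,0,2.5,0,45,0,0,2.5,0,45,-0.5,0,2,-0.05,45,-0.5,1,2,-0.1,45,-0.5,2,0.5,-0.1,45,-0.5,3,0,-0.1,45,-0.5,3,0,-0.1,45,-0.5,3,0,-0.1,45,-0.5,3,0,-0.1,45,-0.5,3,0,-0.1,45,-0.5,3,0,0,45,-0.5,3,0,0,45,0,2,0,0,45,0,0,0,0])

```text
t: 51.5
tool_pos: [0.4366, 0.2561, 0.2325]
eef_rot: [[-0.653, 0.758, -0.0], [0.758, 0.653, 0.001], [0.001, 0.001, -1.0]]
ft_force: [-0.7, -0.7, 1.0]
grip_width: 0.0399
```

Run:
```python
from wk import *
obs(); shot('top','top7'); shot('side','side7'); knobs('top7')
for f in ('top7','side7'):
  print(f)
  for p in pans(f,0): print(p)
c0=np.array([560.5,-156.5]);yaw=np.deg2rad(-6.5)
o,pl=overlay('top7',c0,yaw,'',(290,180,570,360),2.85)
cv2.imwrite('pics/o5.png',o)
```

```text
t 51.5 tcp [436.6 256.1 232.5] jaw 40.7 q7 0.11 w 39.9 F [-0.7 -0.7  1. ]
knob [225. 278.] [552.7 285.4] [39.7 14.  44.7] turn [117.9  27.9]
knob [180. 303.] [507.3 376.1] [ 39.6  14.  130.4] turn [ 32.2 122.2]
knob [250. 323.] [463.  238.5] [ 40.3  13.9 134.1] turn [ 28.5 118.5]
top7
('handle', (array([504.61386108,  -8.27983093]), 96.14881896972656, 12.710384368896484, 174.17901611328125))
('handle', (array([ 490.34893799, -147.18737793]), 99.28971099853516, 15.349651336669922, 174.4435577392578))
('handle', (array([ 477.84533691, -286.10043335]), 99.31542205810547, 16.234359741210938, 174.8172607421875))
('lid', ((615.152587890625, -21.480215072631836), 58.964454650878906), np.float64(0.10813780371668824))
('lid', ((599.9141845703125, -158.6890869140625), 55.28615188598633), np.float64(0.10417833893350337))
('lid', ((584.9714965820312, -300.0047607421875), 54.01165008544922), np.float64(0.10012627600358115))
side7
('handle', (array([500.64071655, -17.10499954]), 89.9758529663086, 33.89901351928711, 165.95394134521484))
('handle', (array([ 485.85159302, -154.09301758]), 92.16754150390625, 32.476478576660156, 168.06885528564453))
('handle', (array([ 473.45852661, -292.96057129]), 92.98075866699219, 25.986371994018555, 169.08294677734375))
('lid', ((615.4343872070312, -27.79157257080078), 59.78689956665039), np.float64(0.10867802699096596))
('lid', ((599.0569458007812, -163.1152801513672), 56.34894943237305), np.float64(0.10522425209175101))
('lid', ((590.4547119140625, -303.8249206542969), 49.06914520263672), np.float64(0.10115422825090992))
-1 [ 589.36228358 -300.69420441]
0 [ 605.21073351 -161.59414462]
1 [621.05918343 -22.49408482]
```

View pics/o5.png

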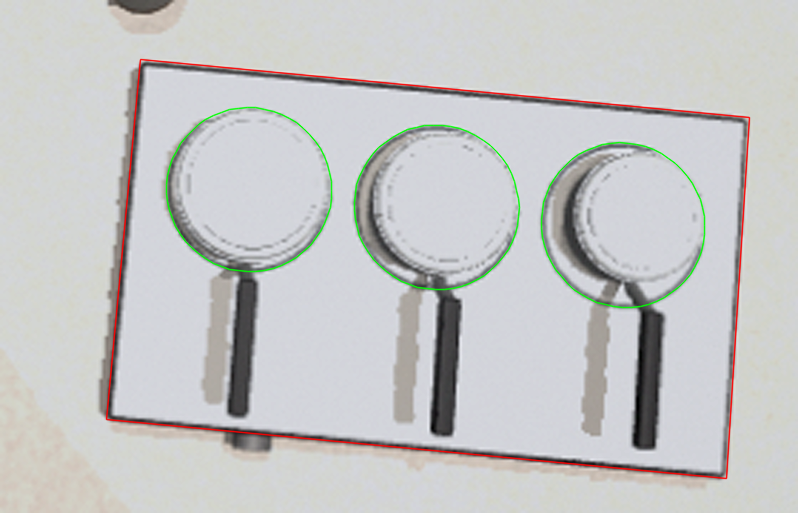

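```bash
cat >> wk.py <<'E'
def lids(f,specs=((589.4,-301,46,.1),(605.2,-161.6,50,.104),(621.2,-22,54,.108))):
    im,d,c=load(f); _,_,P=cloud(f); z=P[...,2]; v,u=np.mgrid[0:480,0:640]; uv=np.c_[u.ravel(),v.ravel()]
    for x,y,r,h in specs:
        q=(onz(c,uv,h)[:,:2]*1000).reshape(480,640,2)
        m=(abs(z-h)<.007)&(np.hypot(q[...,0]-x,q[...,1]-y)<r+15); m=cv2.morphologyEx(m.astype(np.uint8),cv2.MORPH_OPEN,np.ones((3,3)))
        k=max(cv2.findContours(m,cv2.RETR_EXTERNAL,cv2.CHAIN_APPROX_NONE)[0],key=cv2.contourArea).reshape(-1,2); e=q[k[:,1],k[:,0]]
        s=least_squares(lambda p:np.hypot(e[:,0]-p[0],e[:,1]-p[1])-p[2],[x,y,r],loss='soft_l1',f_scale=1.)
        print(f,'lid',s.x.round(1),'true r',r,'err',np.round(s.x[:2]-[x,y],1),round(float(np.median(abs(s.fun))),1))
E
python3 - <<'E'
from wk import *
lids('top7');lids('side7')
lids('top0',((588.7,-307,46,.1),(608.7,-161,50,.104),(628,-26,54,.108)))
E
```

```text
top7 lid [ 590.9 -299.1   47. ] true r 46 err [1.5 1.9] 0.6
top7 lid [ 603.5 -158.9   50.8] true r 50 err [-1.7  2.7] 0.7
top7 lid [618.7 -21.3  53.9] true r 54 err [-2.5  0.7] 0.9
side7 lid [ 591.  -302.5   47.3] true r 46 err [ 1.6 -1.5] 0.5
side7 lid [ 602.4 -162.8   51.1] true r 50 err [-2.8 -1.2] 0.7
side7 lid [617.  -25.1  55.6] true r 54 err [-4.2 -3.1] 0.8
top0 lid [ 588.7 -307.    47. ] true r 46 err [-0. -0.] 0.6
top0 lid [ 606.1 -160.4   49.7] true r 50 err [-2.6  0.6] 1.6
top0 lid [623.5 -25.   52.2] true r 54 err [-4.5  1. ] 3.3
```

play_rows(motion=[45,1.5,1,0.5,0,45,1.5,1,0.5,0,45,1.5,1,0.5,0,45,1,1,0.5,0,45,0,0,0,0,45,0,0,0,0])

```text
t: 52.2
tool_pos: [0.4921, 0.2914, 0.2523]
eef_rot: [[-0.648, 0.761, -0.001], [0.761, 0.648, -0.001], [-0.001, -0.001, -1.0]]
ft_force: [-0.1, -0.8, -0.2]
grip_width: 0.0397
```

Run:
```python
from wk import *
obs(); shot('wrist','w14'); knobs('w14'); shot('top','top8'); lids('top8')
a=load('top0')[0];b=load('top8')[0]
for n,(u0,v0,u1,v1) in dict(rack=(198,172,282,224),bottle=(318,140,362,192),beaker=(122,212,178,260)).items():
    r=cv2.phaseCorrelate(cv2.cvtColor(a[v0:v1,u0:u1],6).astype(float),cv2.cvtColor(b[v0:v1,u0:u1],6).astype(float)); print(n,np.round(r[0],2),round(r[1],2))
```

```text
t 52.2 tcp [492.1 291.4 252.3] jaw 40.4 q7 0.11 w 39.7 F [-0.1 -0.8 -0.2]
knob [273. 128.] [417.7 331.5] [39.9 13.9 42.6] turn [120.  30.]
knob [406. 157.] [505.8 376.7] [ 38.7  16.3 132.1] turn [ 30.5 120.5]
knob [253. 254.] [463.9 243.9] [ 42.1  15.9 132.5] turn [ 30.1 120.1]
knob [371. 276.] [549.9 291.6] [40.2 17.4 34.8] turn [127.8  37.8]
top8 lid [ 591.1 -298.8   46.9] true r 46 err [1.7 2.2] 0.7
top8 lid [ 603.3 -158.6   50.9] true r 50 err [-1.9  3. ] 0.6
top8 lid [618.9 -21.   54.2] true r 54 err [-2.3  1. ] 0.7
rack [-0.02 -0.01] 0.99
bottle [0.51 0.01] 1.0
beaker [0.1  0.03] 0.84
```

View pics/top8.png

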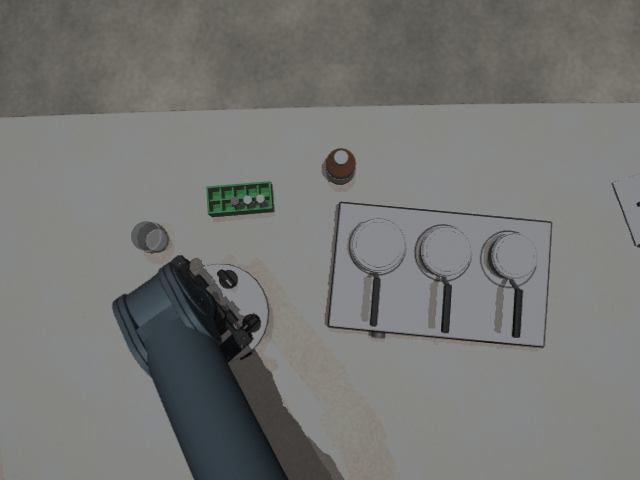

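```bash
python3 -c "
from rig import bot
print(bot.get_obs()['t']); print(bot.close_job())"
```

```text
52.3
the job is handed in; nothing more can be done
None
```

The job is done and handed in at t = 52.3 s, with all four cover knobs at the stop and all three pans on their rings.

**Knobs:** I tightened them in star order, all four to about 60° first (measured 59 to 60.5°) and then all four to the stop. The wrist camera read three of them at 120.0 to 120.5° at the end. The fourth, the one at (553, 290) mm, read 120.3° after its last turn. Its final reading of 127.8° is beyond the stop and probably comes from a finger covering part of it. The top camera reads the knobs less well, at 118 to 122°.

**Pans:** All three were there, and the small pan had been knocked off its ring before I reached it, so I picked it up from its new spot. The handles point squarely at the front edge to within about 1.5°.

| Pan | Ring | Offset, top camera | Offset, side camera |
|---|---|---|---|
| small | ring0 | about 3 mm | about 2 mm |
| middle | ring1 | about 3.5 mm | about 3 mm |
| large | ring2 | about 2.5 mm | about 5 mm |

The two cameras disagree by a few millimetres, and I left the large pan as it was.

**Bystanders:** The rack and beaker show no shift in the top view. The bottle's image matched to within 0.5 pixel (about 1 mm); I put this down to changed shadows and the handle no longer being beside it.

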